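Make up two pump-housing kits from the infeed belt

TASK

Make up the two kits from the parts on the green belt. The blue carrier gets the bare aluminium ring lying flat in its large nest, the brass sleeve standing upright inside that ring's bore, and the red plug upright in its small nest; the yellow carrier gets the black ring flat in its large nest and the white pulley upright in its small nest. Set everything down rather than dropping it, let go of it all, and leave the rejected orange ring, the oil can and the tape roll where they are.

Things in the scene. Friction and masses are not known exactly. Their poses are not given: they have to be found in the camera images.
- ring_alu: Bare silver aluminium ring housing, 58 mm outside, 40 mm through bore, 28 mm high, 0.16 kg, flat on the green belt (its top 50 mm above the table). A 16 mm wide boss on its +x side reaches 42 mm from the axis, 14 to 26 mm above the underside (clear above carrier rims), at first roughly away from the robot; +y and -y sides are free to grip. Origin: underside centre, z up.
- ring_black: Black ring housing, 58 mm outside, 40 mm through bore, 28 mm high, 0.16 kg, flat on the green belt (its top 50 mm above the table). A 16 mm wide boss on its +x side reaches 42 mm from the axis, 14 to 26 mm above the underside (clear above carrier rims), at first roughly away from the robot; +y and -y sides are free to grip. Origin: underside centre, z up.
- ring_orange: Orange ring housing, 58 mm outside, 40 mm through bore, 28 mm high, 0.16 kg, flat on the green belt (its top 50 mm above the table). A 16 mm wide boss on its +x side reaches 42 mm from the axis, 14 to 26 mm above the underside (clear above carrier rims), at first roughly away from the robot; +y and -y sides are free to grip. Origin: underside centre, z up. Rejected: stays put.
- sleeve: Brass spacer sleeve, a plain upright cylinder 22 mm in diameter and 56 mm high, 0.10 kg, standing on the belt (top 50 mm above the table). Origin: centre of the underside; z up. Standing in a ring's 40 mm bore it has 9 mm of play all round and its top half sticks out.
- plug: Red plastic plug, an upright cylinder 32 mm in diameter and 32 mm high, 0.04 kg, standing on the belt (top 50 mm above the table). Origin: centre of the underside; z up.
- pulley: White plastic belt pulley standing upright on the belt (top 50 mm above the table): two 34 mm diameter flanges (0 to 10 mm and 20 to 32 mm above its underside) with a grey 28 mm groove between, 32 mm high, 0.05 kg. Origin: centre of the underside; z up.
- carrier_blue: Blue kit carrier, fixed, 164 (its x) by 90 (y) by 12 mm high. Two square nests 7 mm deep, floors 5 mm above the table: large with white floor, 78 by 78 mm, centred at x = +37 mm, y = 0 (end away from the robot); small with black floor, 54 by 54 mm, centred at x = -49 mm, y = 0 (end towards the robot). Origin: underside centre; z up.
- carrier_yellow: Yellow kit carrier, fixed, 164 (its x) by 90 (y) by 12 mm high. Two square nests 7 mm deep, floors 5 mm above the table: large with white floor, 78 by 78 mm, centred at x = +37 mm, y = 0 (end away from the robot); small with black floor, 54 by 54 mm, centred at x = -49 mm, y = 0 (end towards the robot). Origin: underside centre; z up.
- oil_can: Bystander: upright metal can with a blue band, 50 mm in diameter, 60 mm high, on the table to the outer side of a carrier. Origin: centre of the underside.
- tape_roll: Bystander: brown ring-shaped roll lying on the table to the outer side of a carrier, 72 mm outside diameter, 24 mm high. Origin: centre of the underside.

How it is judged:
By the outcome, as a careful person would: the job done as asked, in the order asked, and still so for the second after the job is handed in, with the robot touching nothing.
It also fails if it takes over 109 s, if anything falls off the work surface, if the arm or the gripper's body presses on something with over 40 N, if the wrist force passes 120 N, or if a joint passes its speed limit or range.

ROBOT

A 7-joint arm with a two-finger parallel gripper is mounted at the origin on the work surface. World frame = base frame: x ahead of the robot, y to its left, z up, the work surface at z = 0. Lengths are in m, angles in rad, forces in N, time in s.
With the tool pointing down it reaches from about 0.4 to 0.85 m from the base axis. Payload 10.4 kg.
Tool frame: the origin (TCP) lies midway between the tips of the shut fingers; the grasp point (between the pads) lies manip.pinch_z behind it (manip.pinch_z is the distance from the TCP to the grasp point, in m); z points along the fingers, y is the direction in which the jaws open and shut (so a half turn about z gives the same grasp; the last joint's range is limited). The gripper opens to 85 mm and grips with 20 to 120 N. Pads are 22 mm wide; open, the fingers measure 114 mm over their backs; the gripper's body (76 mm by 85 mm) begins 54 mm behind the grasp point. The pads swing forward as they close: fully open they stand 13 mm farther back than shut.
Start: joints at [-1.176, 0.332, -0.065, 1.46, 0.022, 1.35, -0.088], TCP at [0.254, 0.571, 0.231] pointing down, gripper open.
Joint ranges: [-2.6, 2.6], [-0.5, 2.12], [-1.47, 1.34], [0.16, 2.42], [-1.27, 4.41], [0.06, 2.06], [-2.6, 2.6]. Speed limits (rad/s): [2.22, 2.22, 2.79, 2.79, 3.14, 3.14, 3.14].

INTERFACE

Orientations are given as a unit quaternion [x, y, z, w].
In Python, from workcell import manip gives the robot as it stands.
- The arm moves only by the shell command python3 -m handwheel 'ROWS' [FORCE]. ROWS is JSON, a list that holds one entry, the list of rows, each a list of 7 numbers: the shift along the tool's x, y, z in m, then the turn, a rotation vector about the tool's x, y, z in rad, then the finger opening in m, from 0 to 0.0854. In form: [[[tx, ty, tz, ax, ay, az, claw], ...]]. A call has 1 to 8 rows; each row is the pose to reach, as a shift and turn from the pose commanded when the call began, along the tool's axes at that moment; what a row does not reach only later rows make up. A row lasts 1/8 s, in which the tool goes at most 62.5 mm and 10.7 degrees, less where a joint would pass 70% of its speed; a pose out of reach is approached as far as the arm can. A call with a gripper value outside its range is refused whole. The fingers move at their own pace and stop on an object; FORCE is the grip in N (left out, the last holds). Time passes only in rows, so rows that repeat a pose let the fingers close. It gives the time, the measured TCP pose, the force and the opening at its end, in the units of the state.
- manip.get_obs(): the state, without advancing time (a new reading comes with each control period).
- manip.camera(name): name is "scene" or "side" or "wrist"; returns the picture (420x560x3 uint8, blue, green, red); there is no depth.
- manip.calibration(name): a dict with "fx", "fy", "cx", "cy" (pixels), "view" (4x4, takes a point from world to camera coordinates); the wrist camera has in their place "tool_from_camera" (4x4, takes a point from camera to tool coordinates, whose origin is the TCP and whose axes are the flange's). Camera axes: x right, y up, looking along -z (the intrinsics and any distortion apply to the point x, -y, -z); pixel columns grow to the right and rows downward; lengths in m; the calibration is good to about 2 mm. A picture is of the moment at which its call begins: read the wrist's pose just before it. calibration takes no time and is no camera call.
- manip.hand_in(): hands the job in, once; it reports no verdict.
The state is a dict: "clock": time; "joint_pos": joint angles; "joint_velocities": joint speeds; "tau": joint torques, N m; "position": TCP position; "ee_rot": TCP orientation; "ft_force": force on the tool from outside, world axes, zero at the start; "torque": the same for the moment, N m; "grip_width": opening from 0.0 (shut) to 1.0 (fully open).
Only numpy, scipy, OpenCV 4.12 (cv2) and the standard library are available. Lean on these libraries where they do the work, as an engineer would, in place of code of your own. Each camera call takes 0.05 s, during which the arm holds its last target.

## Working session

There is one attempt and no reset: what is moved stays moved. The work goes in short steps, Python scripts to look and compute and a shell command to move; the robot and the scene stay as the last step left them, time stands still between calls to the robot, and variables do not carry over. Pictures are saved under pics/ and viewed, and the job is handed in when it is done.

```bash
ls -la; mkdir -p pics; python3 - <<'E'
from workcell import manip
import cv2
print(manip.get_obs()); print(manip.pinch_z)
for n in ("scene","side","wrist"):
    print(n,manip.calibration(n))
    cv2.imwrite(f"pics/{n}0.png",manip.camera(n))
E
```

```text
total 12
drwxr-xr-x  3 agent agent 4096 Dec  6 23:15 .
drwxr-xr-x 23 root  root  4096 Dec  6 23:15 ..
drwxr-xr-x  2 agent agent 4096 Dec  6 23:15 pics
{'clock': 0.0, 'joint_pos': array([-1.17557599,  0.33285172, -0.06471509,  1.46094648,  0.0216036 ,
        1.34990358, -0.08850285]), 'joint_velocities': array([ 1.55302726e-04, -9.84344030e-05,  5.22899317e-04, -5.53710665e-04,
       -1.66195189e-03, -5.87153965e-05, -1.04602918e-03]), 'tau': array([ 3.02003682e-04, -6.25471330e+01,  4.94935596e-02, -3.91597331e+01,
        1.63139025e-02,  1.03064047e-02,  1.00530085e-05]), 'position': array([0.25345   , 0.57088901, 0.23052609]), 'ee_rot': array([ 2.07377544e-01,  9.78260729e-01, -6.97337342e-04, -1.14527910e-04]), 'ft_force': array([ 0.17647698,  0.07493483, -0.04008929]), 'torque': array([-0.00098938, -0.00077239,  0.02443006]), 'grip_width': 0.996690891279858}
0.0187
scene {'fx': 421.2845464121026, 'fy': 421.2845464121026, 'cx': 280.5154425472407, 'cy': 212.56752960662607, 'view': array([[ 0.4028268 ,  0.91508738,  0.01859178, -0.22629299],
       [-0.55999451,  0.23034399,  0.7
[... 283 characters left out ...]
3, -0.70817448, -0.00161162, -0.39423656],
       [ 0.47562313,  0.4724981 ,  0.74197586, -0.32957207],
       [-0.52468688, -0.52462792,  0.67042466, -0.75854428],
       [ 0.        ,  0.        ,  0.        ,  1.        ]])}
wrist {'fx': 348.74787666648473, 'fy': 348.74787666648473, 'cx': 275.70845503302996, 'cy': 210.63509193468207, 'tool_from_camera': array([[-2.35999085e-04,  9.61461480e-01,  2.74939568e-01,
         7.05975391e-02],
       [ 9.99999573e-01,  4.72697345e-04, -7.94652097e-04,
        -5.26101295e-04],
       [-8.93990585e-04,  2.74939263e-01, -9.61461181e-01,
        -1.41862010e-01],
       [ 0.00000000e+00,  0.00000000e+00,  0.00000000e+00,
         1.00000000e+00]])}
```

View pics/scene0.png

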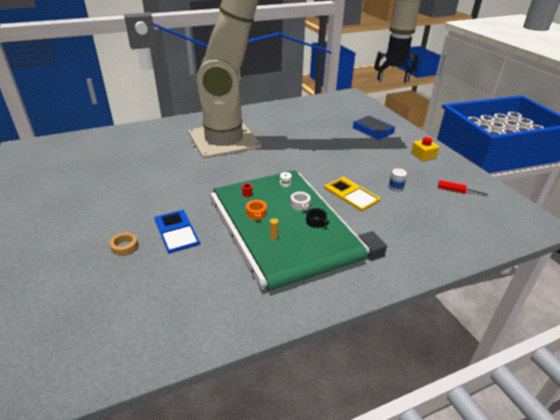

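View pics/side0.png

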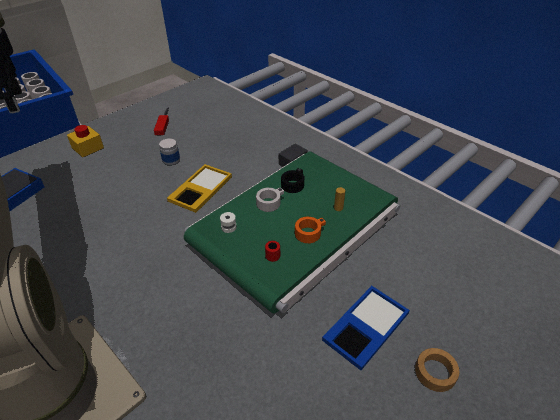

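View pics/wrist0.png

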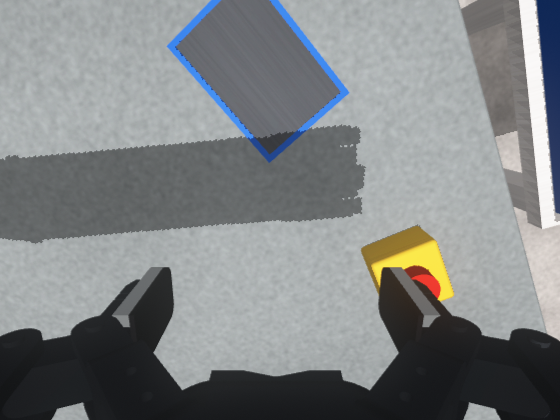

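```bash
python3 - <<'E'
import cv2
a=cv2.imread("pics/scene0.png")[160:290,100:400]; b=cv2.imread("pics/side0.png")[140:310,160:410]
cv2.imwrite("pics/s1.png",cv2.resize(a,None,fx=2.6,fy=2.6,interpolation=cv2.INTER_CUBIC))
cv2.imwrite("pics/s2.png",cv2.resize(b,None,fx=3.2,fy=3.2,interpolation=cv2.INTER_CUBIC))
E
```

```text
(no output)
```

View pics/s1.png

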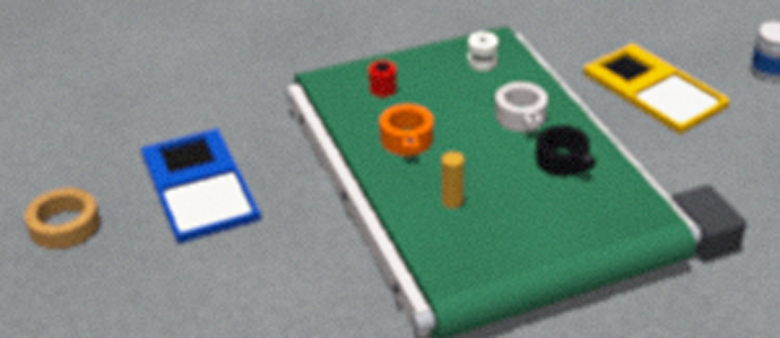

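View pics/s2.png

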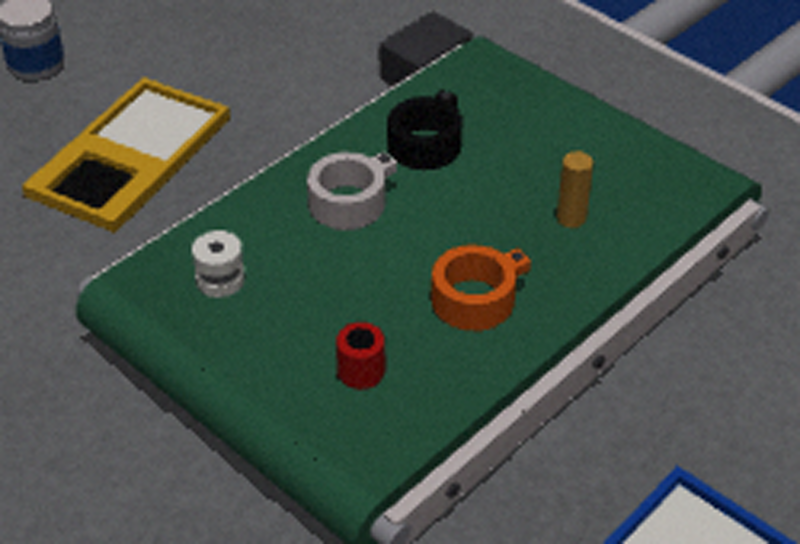

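```bash
cat > h.py <<'E'
import numpy as np, cv2
from workcell import manip
from scipy.spatial.transform import Rotation as R
def cam(name,obs=None):
    c=manip.calibration(name)
    K=np.array([[c['fx'],0,c['cx']],[0,c['fy'],c['cy']],[0,0,1]])
    if name=='wrist':
        obs=obs or manip.get_obs()
        T=np.eye(4);T[:3,:3]=R.from_quat(obs['ee_rot']).as_matrix();T[:3,3]=obs['position']
        V=np.linalg.inv(T@c['tool_from_camera'])
    else: V=c['view']
    return K@np.diag([1,-1,-1])@V[:3]
def tri(Ps,uvs):
    A=[]
    for P,(u,v) in zip(Ps,uvs): A+= [u*P[2]-P[0],v*P[2]-P[1]]
    A=np.array(A); A=A/np.linalg.norm(A[:,:3],axis=1)[:,None]
    x=np.linalg.lstsq(A[:,:3],-A[:,3],rcond=None)[0]
    e=[np.linalg.norm(proj(P,x)-uv) for P,uv in zip(Ps,uvs)]
    return x,e
def proj(P,x):
    q=P@np.append(x,1);return q[:2]/q[2]
def onz(P,uv,z):
    A=np.array([uv[0]*P[2]-P[0],uv[1]*P[2]-P[1]])
    return np.append(np.linalg.solve(A[:,:2],-A[:,2]*z-A[:,3]),z)
def shot(name,tag):
    o=manip.get_obs();im=manip.camera(name);cv2.imwrite(f"pics/{tag}.png",im)
    np.save(f"pics/{tag}.npy",cam(name,o));return im
def delta(target,yaw=None):
    "shift in tool axes from measured TCP to target; yaw: world angle of tool y wanted"
    o=manip.get_obs();Rm=R.from_quat(o['ee_rot']).as_matrix()
    d=Rm.T@(np.array(target)-o['position'])
    ty=np.degrees(np.arctan2(Rm[1,1],Rm[0,1]))
    print("tcp",o['position'].round(4),"tool y yaw",round(ty,1),"tool shift",d.round(4))
    if yaw is not None:
        g=np.array([[np.cos(yaw),0,0],[np.sin(yaw),0,0]])
        y=np.array([np.cos(yaw),np.sin(yaw),0]);z=np.array([0,0,-1.]);x=np.cross(y,z)
        G=np.stack([x,y,z],1)
        print("turn to yaw",(R.from_matrix(Rm.T@G)).as_rotvec().round(4),"or 180:",R.from_matrix(Rm.T@np.stack([-x,-y,z],1)).as_rotvec().round(4))
E
python3 - <<'E'
from h import *
S=cam('scene');D=cam('side')
s=lambda u,v:(100+u/2.6,160+v/2.6)
d=lambda u,v:(160+u/3.2,140+v/3.2)
for n,a,b in [('alu',s(521,97),d(347,173)),('sleeve',s(453,158),d(577,160)),('plug',s(383,69),d(361,337)),('black',s(564,143),d(425,119)),('pulley',s(483,40),d(217,248)),('orange',s(406,122),d(474,270)),
 ('blueL',s(208,204),(380,310)),('blueS',s(188,154),(352,340)),('yelL',s(683,100),d(155,125)),('yelS',s(628,66),d(93,184))]:
    x,e=tri([S,D],[a,b]);print(n,x.round(4),np.round(e,1))
E
```

```text
alu [0.572  0.0568 0.0779] [0.1 0.1]
sleeve [ 0.6762 -0.0713  0.1051] [0.5 0.5]
plug [ 0.4642 -0.0679  0.0796] [0.3 0.4]
black [0.6618 0.0638 0.0745] [0.2 0.3]
pulley [0.4522 0.0632 0.0801] [0.5 0.8]
orange [ 0.564  -0.0772  0.0758] [0.1 0.2]
blueL [ 0.5375 -0.2969  0.009 ] [0.5 0.7]
blueS [ 0.4448 -0.2985  0.0099] [0.7 1.1]
yelL [0.5613 0.2865 0.0025] [0.9 1.1]
yelS [0.4756 0.2575 0.007 ] [1.  1.3]
```

```bash
python3 -c "
from h import *
import numpy as np
delta([0.57,0.06,0.38],np.pi/2)"
```

```text
tcp [0.2535 0.571  0.2307] tool y yaw 66.1 tool shift [-0.4966 -0.3388 -0.1489]
turn to yaw [-1.000e-03 -2.000e-04 -4.178e-01] or 180: [-2.0000e-04  1.4000e-03  2.7238e+00]
```

```bash
python3 -m handwheel '[[[-0.06,-0.04,-0.04,0,0,-0.1,0.085],[-0.11,-0.075,-0.07,0,0,-0.2,0.085],[-0.16,-0.11,-0.1,0,0,-0.3,0.085],[-0.21,-0.145,-0.12,0,0,-0.418,0.085],[-0.26,-0.18,-0.149,0,0,-0.418,0.085],[-0.31,-0.212,-0.149,0,0,-0.418,0.085],[-0.36,-0.246,-0.149,0,0,-0.418,0.085],[-0.41,-0.28,-0.149,0,0,-0.418,0.085]]]'; python3 -c "
from h import *
delta([0.57,0.06,0.38],np.pi/2)"
```

```text
clock: 1.15
position: [0.5007, 0.1708, 0.3801]
ee_rot: [-0.0, 1.0, 0.0, 0.0]
ft_force: [1.4, 0.7, -0.2]
grip_width: 0.995
tcp [0.5007 0.1708 0.3801] tool y yaw 90.0 tool shift [-6.930e-02 -1.108e-01  1.000e-04]
turn to yaw [0.0004 0.0005 0.0004] or 180: [-8.0000e-04  7.0000e-04 -3.1412e+00]
```

```bash
python3 -m handwheel '[[[0,0,0,0,0,0,0.085],[0,0,0,0,0,0,0.085]]]'; python3 -c "
from h import *
shot('wrist','w1')"
```

```text
clock: 1.4
position: [0.4997, 0.173, 0.3796]
ee_rot: [-0.0, 1.0, 0.0, -0.0]
ft_force: [-0.8, -0.0, -0.8]
grip_width: 0.993
```

View pics/w1.png

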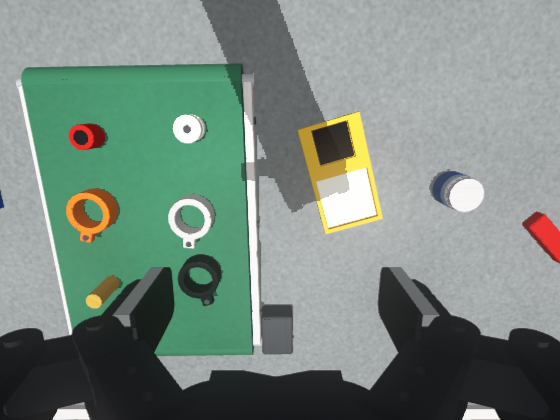

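Everything on the belt plus the yellow carrier is visible: alu ring ~(190,217), black (200,279), yellow nests (333,142)/(347,198). Second viewpoint: over the blue side.

```bash
python3 -m handwheel '[[[0,-0.06,0,0,0,0,0.085],[0,-0.12,0,0,0,0,0.085],[0,-0.18,0,0,0,0,0.085],[0,-0.24,0,0,0,0,0.085],[0,-0.28,0,0,0,0,0.085],[0,-0.28,0,0,0,0,0.085],[0,-0.28,0,0,0,0,0.085]]]'; python3 -c "
from h import *
shot('wrist','w2')
for t in ('w1','w2'):
    im=cv2.imread(f'pics/{t}.png')
    cv2.imwrite(f'pics/{t}a.png',cv2.resize(im[50:320,0:270],None,fx=2.2,fy=2.2,interpolation=cv2.INTER_CUBIC) if t=='w1' else im)
cv2.imwrite('pics/w1b.png',cv2.resize(cv2.imread('pics/w1.png')[100:250,280:400],None,fx=4,fy=4,interpolation=cv2.INTER_CUBIC))"
```

```text
clock: 2.33
position: [0.5003, -0.1053, 0.3796]
ee_rot: [-0.001, 1.0, 0.0, -0.0]
ft_force: [-0.8, 0.6, -0.4]
grip_width: 0.997
```

View pics/w1a.png

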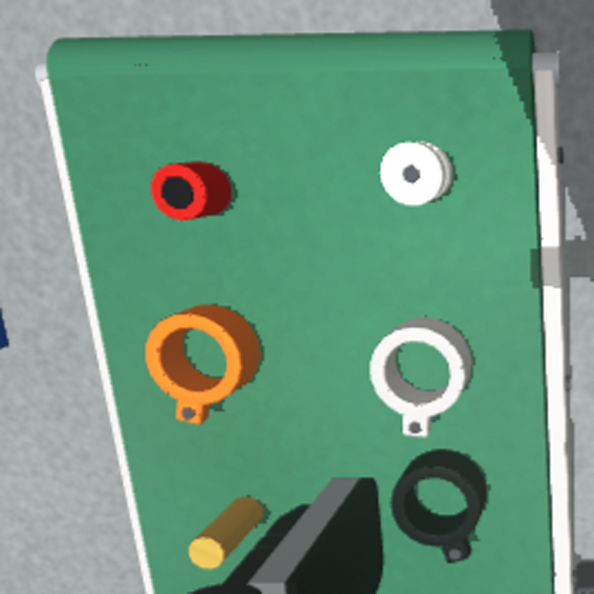

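View pics/w2.png

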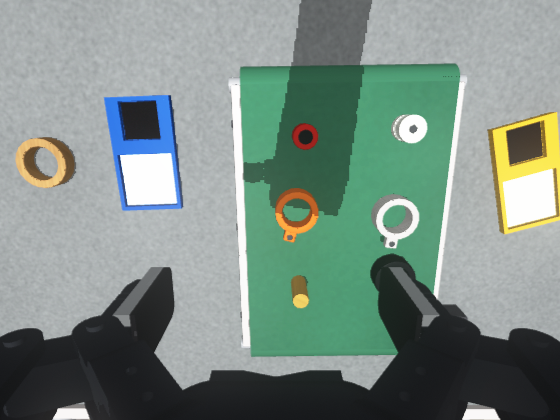

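View pics/w1b.png

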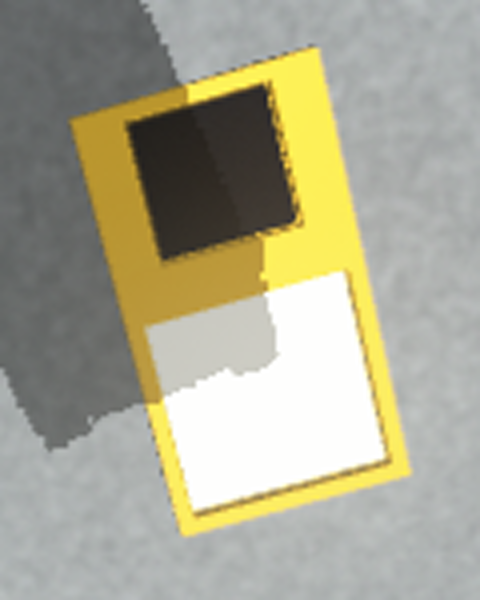

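```bash
python3 -c "
from h import *
im=cv2.imread('pics/w2.png')
cv2.imwrite('pics/w2a.png',cv2.resize(im[110:320,260:440],None,fx=2.8,fy=2.8,interpolation=cv2.INTER_CUBIC))
cv2.imwrite('pics/w2b.png',cv2.resize(im[85:225,95:195],None,fx=4,fy=4,interpolation=cv2.INTER_CUBIC))
cv2.imwrite('pics/w2c.png',cv2.resize(im[100:250,470:560],None,fx=4,fy=4,interpolation=cv2.INTER_CUBIC))"
```

```text
(no output)
```

View pics/w2a.png

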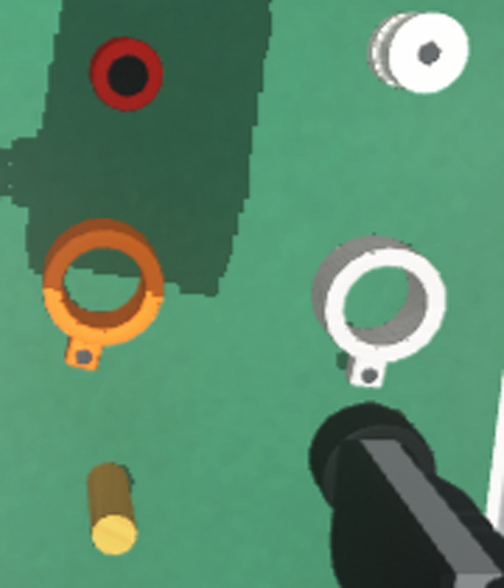

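View pics/w2b.png

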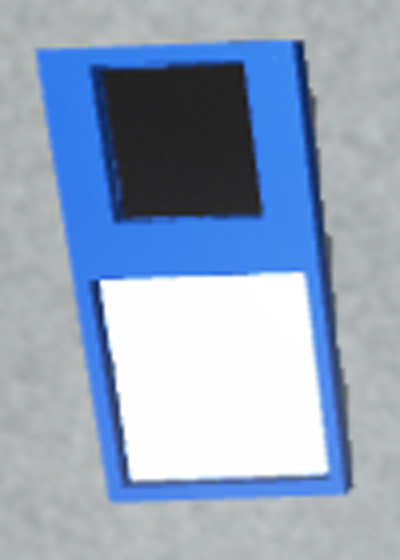

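View pics/w2c.png

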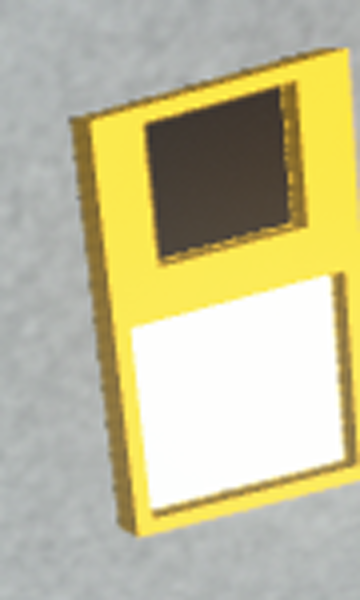

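```bash
python3 - <<'E'
from h import *
P1=np.load('pics/w1.npy');P2=np.load('pics/w2.npy')
f=lambda s,ox,oy:(lambda u,v:((u+.5)/s-.5+ox,(v+.5)/s-.5+oy))
a=f(2.2,0,50);b=f(2.8,260,110);c=f(4,280,100);d=f(4,470,100);e=f(4,95,85)
for n,p,q in [('alu',a(420,367),b(385,305)),('aluboss',a(415,428),b(369,376)),('plug',a(180,191),b(127,74)),('pulley',a(411,174),b(429,53)),('sleeve',a(207,553),b(114,535)),
('yTL',c(71,120),d(93,120)),('yTR',c(318,47),d(352,47)),('yBL',c(185,537),d(138,535))]:
    x,r=tri([P1,P2],[p,q]);print(n,x.round(4),np.round(r,1))
for n,p in [('black',a(437,502)),('boss',a(457,553))]: print(n,onz(P1,p,.0785 if n=='black' else .076).round(4))
def carrier(P,pts,z=.012):
    W=np.array([onz(P,p,z)[:2] for p in pts]);m=W.mean(0)
    ax=((W[2]+W[3])-(W[0]+W[1]))/2;L=np.linalg.norm(ax);ang=np.arctan2(ax[1],ax[0])
    ay=((W[1]+W[3])-(W[0]+W[2]))/2
    print(W.round(4).tolist());print('c',m.round(4),'deg',np.degrees(ang).round(2),np.degrees(np.arctan2(-ay[0],ay[1])).round(2),'L',L,np.linalg.norm(ay))
    u=np.array([np.cos(ang),np.sin(ang)]);print(' large',(m+.037*u).round(4),'small',(m-.049*u).round(4))
carrier(P1,[c(71,120),c(318,47),c(185,537),c(411,474)])
carrier(P2,[e(37,49),e(296,41),e(112,502),e(345,492)])
E
```

```text
alu [0.5671 0.0589 0.0728] [1.2 1.2]
aluboss [0.6043 0.0539 0.0753] [0. 0.]
plug [ 0.4597 -0.0684  0.0783] [0. 0.]
pulley [0.4501 0.0637 0.0815] [0. 0.]
sleeve [ 0.6749 -0.0712  0.1038] [0.1 0.1]
yTL [0.4545 0.2042 0.013 ] [0. 0.]
yTR [0.4294 0.2902 0.0139] [0.1 0.1]
yBL [0.6126 0.2515 0.0094] [0.3 0.3]
black [0.6534 0.0652 0.0785]
boss [0.6912 0.0754 0.076 ]
[[0.4546, 0.2043], [0.4296, 0.2907], [0.6121, 0.2511], [0.5866, 0.3365]]
c [0.5207 0.2707] deg 16.43 16.38 L 0.16395069728437686 0.08952310639829433
 large [0.5562 0.2811] small [0.4737 0.2568]
[[0.4115, -0.3436], [0.4086, -0.2535], [0.575, -0.3369], [0.5709, -0.2483]]
c [ 0.4915 -0.2956] deg 2.11 2.25 L 0.16299511157317792 0.08944642351246578
 large [ 0.5285 -0.2942] small [ 0.4426 -0.2974]
```

```bash
python3 - <<'E'
from h import *
P1=np.load('pics/w1.npy');P2=np.load('pics/w2.npy')
f=lambda s,ox,oy:(lambda u,v:((u+.5)/s-.5+ox,(v+.5)/s-.5+oy))
a=f(2.2,0,50);b=f(2.8,260,110)
print(onz(P1,a(420,367),.078),onz(P2,b(385,305),.078))
delta([.568,.0585,.13],np.radians(82.5))
E
```

```text
[0.5638872  0.06032343 0.078     ] [0.56712489 0.05713254 0.078     ]
tcp [ 0.5003 -0.1051  0.3796] tool y yaw 90.2 tool shift [-0.0684  0.1632  0.2496]
turn to yaw [ 0.0005 -0.0004  0.1345] or 180: [ 6.000e-04  8.000e-04 -3.007e+00]
```

```bash
python3 -m handwheel '[[[-0.014,0.034,0.05,0,0,0.05,0.085],[-0.028,0.068,0.09,0,0,0.13,0.085],[-0.04,0.1,0.13,0,0,0.1345,0.085],[-0.055,0.135,0.17,0,0,0.1345,0.085],[-0.066,0.163,0.21,0,0,0.1345,0.085],[-0.066,0.163,0.25,0,0,0.1345,0.085],[-0.066,0.163,0.25,0,0,0.1345,0.085]]]'; python3 - <<'E'
from h import *
shot('wrist','w3')
delta([.566,.0585,.058],np.radians(82.5))
E
```

```text
clock: 3.25
position: [0.5637, 0.0574, 0.127]
ee_rot: [0.066, 0.998, -0.001, -0.003]
ft_force: [-0.4, -0.3, -0.1]
grip_width: 0.995
tcp [0.5652 0.0568 0.1295] tool y yaw 82.4 tool shift [-0.0007  0.0018  0.0715]
turn to yaw [-0.0007 -0.0021 -0.0016] or 180: [-3.30e-03  1.00e-03  3.14e+00]
```

View pics/w3.png

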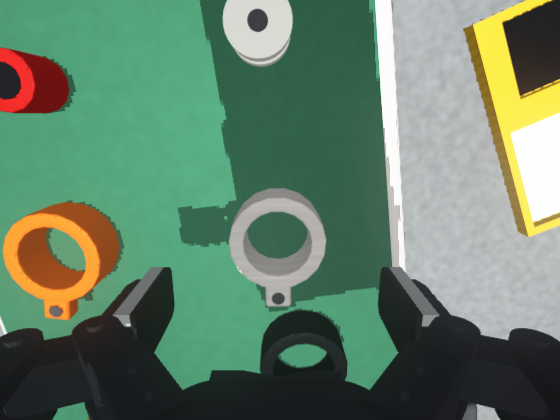

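```bash
python3 - <<'E'
from h import *
P=np.load('pics/w3.npy')
print(onz(P,(277.5,241),.078),onz(P,(278,298),.076), onz(P,(304,350),.078))
E
```

```text
[0.56581779 0.0579773  0.078     ] [0.60384001 0.05332494 0.076     ] [0.64181159 0.06517715 0.078     ]
```

```bash
python3 -m handwheel '[[[0,0.001,0.036,0,0,0,0.085],[0,0.001,0.0715,0,0,0,0.085],[0,0.001,0.0715,0,0,0,0.085],[0,0.001,0.0715,0,0,0,0.05],[0,0.001,0.0715,0,0,0,0.04],[0,0.001,0.0715,0,0,0,0.04],[0,0.001,0.0715,0,0,0,0.04]]]' 50
```

```text
clock: 4.18
position: [0.5677, 0.057, 0.0614]
ee_rot: [0.067, 0.998, 0.001, 0.002]
ft_force: [-5.0, -0.4, 12.7]
grip_width: 0.668
```

```bash
python3 - <<'E'
from h import *
delta([.566,.058,.13])
delta([.528,-.294,.16],np.radians(92))
shot('wrist','w4')
E
```

```text
tcp [0.5677 0.057  0.0614] tool y yaw 82.3 tool shift [ 0.0016  0.0009 -0.0686]
tcp [0.5677 0.057  0.0614] tool y yaw 82.3 tool shift [-0.0081 -0.3529 -0.0992]
turn to yaw [ 0.0016  0.0036 -0.1694] or 180: [ 5.3000e-03 -2.4000e-03  2.9722e+00]
```

View pics/w4.png

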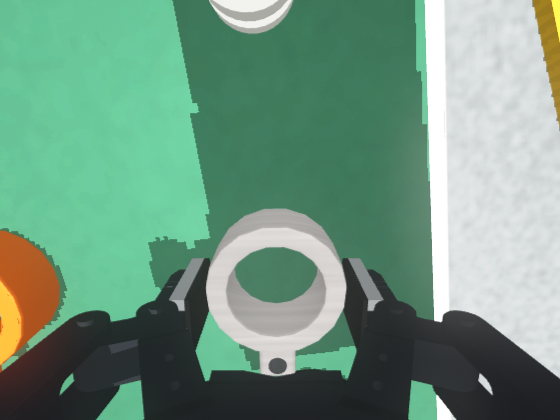

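```bash
python3 -m handwheel '[[[0,0,-0.05,0,0,0,0.04],[0,-0.02,-0.1,0,0,-0.03,0.04],[-0.002,-0.08,-0.1,0,0,-0.1,0.04],[-0.003,-0.14,-0.1,0,0,-0.169,0.04],[-0.005,-0.2,-0.1,0,0,-0.169,0.04],[-0.007,-0.26,-0.1,0,0,-0.169,0.04],[-0.008,-0.31,-0.1,0,0,-0.169,0.04],[-0.008,-0.353,-0.09,0,0,-0.169,0.04]]]'; python3 - <<'E'
from h import *
delta([.5285,-.294,.017],np.radians(92))
shot('wrist','w5')
E
```

```text
clock: 5.22
position: [0.5271, -0.2967, 0.1506]
ee_rot: [-0.017, 1.0, -0.001, 0.002]
ft_force: [0.3, -0.3, -0.4]
grip_width: 0.665
tcp [ 0.5271 -0.2967  0.1506] tool y yaw 91.9 tool shift [-0.001   0.0029  0.1336]
turn to yaw [-0.0012  0.0035 -0.0012] or 180: [5.6000e-03 1.9000e-03 3.1404e+00]
```

View pics/w5.png

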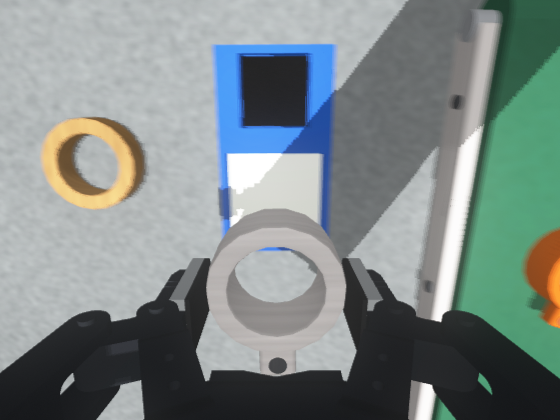

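```bash
python3 - <<'E'
from h import *
P=np.load('pics/w5.npy')
for uv,z in [((229,154),.005),((323,153),.005),((219,46),.012),((335,44),.012),((242,55),.012),((308,54),.012)]: print(onz(P,uv,z).round(4))
delta([.5285,-.295,.017],np.radians(92))
E
```

```text
[ 0.4922 -0.3363  0.005 ]
[ 0.4888 -0.2594  0.005 ]
[ 0.4125 -0.3424  0.012 ]
[ 0.4083 -0.2572  0.012 ]
[ 0.4181 -0.3254  0.012 ]
[ 0.4157 -0.2766  0.012 ]
tcp [ 0.5239 -0.3026  0.149 ] tool y yaw 91.6 tool shift [-0.0047  0.008   0.132 ]
turn to yaw [-0.0039  0.0005 -0.0069] or 180: [8.0000e-04 6.1000e-03 3.1347e+00]
```

```bash
python3 -m handwheel '[[[0,0,0.03,0,0,0,0.04],[0,0,0.06,0,0,0,0.04],[0,0,0.06,0,0,0,0.04],[0,0,0.06,0,0,0,0.04]]]'; python3 - <<'E'
from h import *
delta([.5285,-.295,.017],np.radians(92))
E
```

```text
clock: 5.78
position: [0.5276, -0.2946, 0.0902]
ee_rot: [-0.017, 1.0, -0.0, 0.001]
ft_force: [1.1, 0.0, -0.9]
grip_width: 0.664
tcp [ 0.5276 -0.2946  0.0902] tool y yaw 92.0 tool shift [-0.0007 -0.0004  0.0732]
turn to yaw [-0.0008  0.0021 -0.0002] or 180: [3.3000e-03 1.2000e-03 3.1414e+00]
```

```bash
python3 -m handwheel '[[[0,0,0.04,0,0,0,0.04],[0,0,0.065,0,0,0,0.04],[0,0,0.069,0,0,0,0.04],[0,0,0.071,0,0,0,0.04],[0,0,0.071,0,0,0,0.04]]]'
```

```text
clock: 6.4
position: [0.5277, -0.2946, 0.0187]
ee_rot: [-0.017, 1.0, -0.0, 0.001]
ft_force: [-0.6, -0.7, -1.5]
grip_width: 0.66
```

```bash
python3 -m handwheel '[[[0,0,0.001,0,0,0,0.04],[0,0,0.002,0,0,0,0.04],[0,0,0.003,0,0,0,0.04],[0,0,0.003,0,0,0,0.04]]]'; python3 - <<'E'
from h import *
shot('side','d6');shot('wrist','w6')
im=cv2.imread('pics/d6.png');cv2.imwrite('pics/d6a.png',cv2.resize(im[250:380,310:460],None,fx=4,fy=4,interpolation=cv2.INTER_CUBIC))
E
```

```text
clock: 6.9
position: [0.5273, -0.2944, 0.0165]
ee_rot: [-0.017, 1.0, 0.0, 0.001]
ft_force: [-6.9, 4.0, 20.8]
grip_width: 0.661
```

View pics/d6a.png

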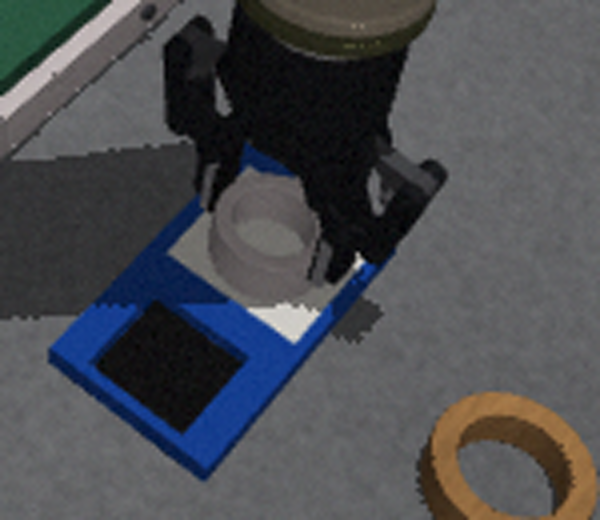

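View pics/w6.png

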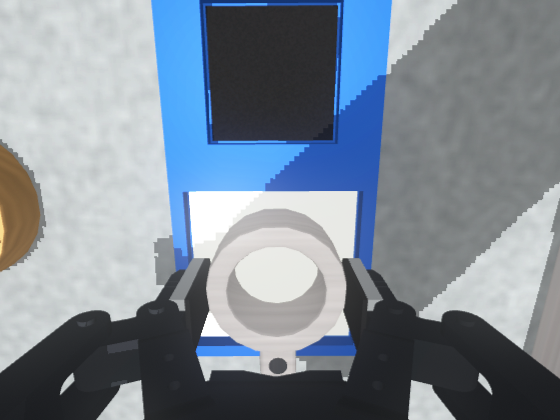

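```bash
python3 -m handwheel '[[[0,0,-0.002,0,0,0,0.04],[0,0,-0.002,0,0,0,0.06],[0,0,-0.002,0,0,0,0.07],[0,0,-0.002,0,0,0,0.08],[0,0,-0.002,0,0,0,0.08],[0,0,-0.05,0,0,0,0.08],[0,0,-0.11,0,0,0,0.085],[0,0,-0.13,0,0,0,0.085]]]'; python3 - <<'E'
from h import *
manip.camera('scene')
shot('wrist','w7')
E
```

```text
clock: 8.0
position: [0.5281, -0.2952, 0.1481]
ee_rot: [-0.017, 1.0, -0.001, 0.002]
ft_force: [-0.3, -0.4, 0.2]
grip_width: 0.993
```

View pics/w7.png

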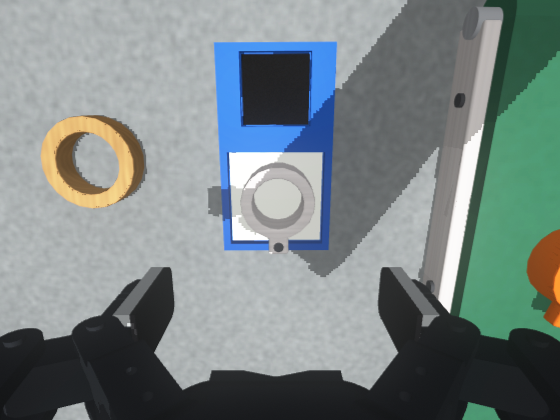

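```bash
python3 - <<'E'
from h import *
P=np.load('pics/w7.npy')
print(onz(P,(278,202),.033),onz(P,(278.5,247),.031))
delta([.675,-.0712,.16],np.radians(92))
E
```

```text
[ 0.52532842 -0.29375839  0.033     ] [ 0.56304554 -0.29198684  0.031     ]
tcp [ 0.5279 -0.2948  0.1466] tool y yaw 92.0 tool shift [-0.1548  0.2183 -0.0131]
turn to yaw [-0.0012  0.0039 -0.0002] or 180: [6.1000e-03 1.9000e-03 3.1414e+00]
```

```bash
python3 -m handwheel '[[[-0.03,0.043,-0.02,0,0,0,0.085],[-0.06,0.086,-0.02,0,0,0,0.085],[-0.09,0.13,-0.02,0,0,0,0.07],[-0.12,0.172,-0.02,0,0,0,0.06],[-0.15,0.21,-0.02,0,0,0,0.05],[-0.155,0.218,-0.02,0,0,0,0.05],[-0.155,0.218,-0.02,0,0,0,0.05]]]'; python3 - <<'E'
from h import *
manip.camera('scene')
shot('wrist','w8')
delta([.675,-.0712,.085],np.radians(92))
E
```

```text
clock: 8.98
position: [0.6735, -0.0707, 0.1624]
ee_rot: [-0.018, 1.0, -0.0, -0.001]
ft_force: [-0.1, -1.3, 0.1]
grip_width: 0.586
tcp [ 0.6732 -0.0728  0.1635] tool y yaw 91.9 tool shift [-0.002   0.0016  0.0785]
turn to yaw [-0.0007 -0.0014 -0.0023] or 180: [-2.2000e-03  1.1000e-03  3.1393e+00]
```

View pics/w8.png

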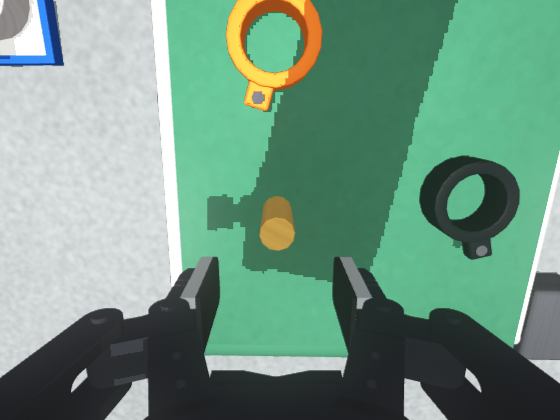

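```bash
python3 - <<'E'
from h import *
P=np.load('pics/w8.npy')
print(onz(P,(277.5,234),.105),onz(P,(470,197),.078),onz(P,(481,250),.076))
E
python3 -m handwheel '[[[-0.001,0.001,0.04,0,0,0,0.05],[-0.001,0.001,0.0775,0,0,0,0.05],[-0.001,0.001,0.0775,0,0,0,0.05],[-0.001,0.001,0.0775,0,0,0,0.015],[-0.001,0.001,0.0775,0,0,0,0.015],[-0.001,0.001,0.0775,0,0,0,0.015],[-0.001,0.001,0.0775,0,0,0,0.015]]]' 40
```

```text
[ 0.67427041 -0.07104497  0.105     ] [0.6534041  0.05729076 0.078     ] [0.69181122 0.07334419 0.076     ]
clock: 9.95
position: [0.6762, -0.0707, 0.0891]
ee_rot: [-0.017, 1.0, -0.0, 0.002]
ft_force: [-0.6, -0.9, 7.1]
grip_width: 0.227
```

```bash
python3 -m handwheel '[[[0,0,-0.04,0,0,0,0.015],[0,0,-0.08,0,0,0,0.015],[0.03,-0.04,-0.09,0,0,0,0.015],[0.06,-0.085,-0.09,0,0,0,0.015],[0.09,-0.13,-0.09,0,0,0,0.015],[0.12,-0.175,-0.09,0,0,0,0.015],[0.145,-0.21,-0.09,0,0,0,0.015],[0.156,-0.218,-0.08,0,0,0,0.015]]]'; python3 -m handwheel '[[[0,0,0,0,0,0,0.015],[0,0,0,0,0,0,0.015]]]'; python3 - <<'E'
from h import *
manip.camera('scene')
delta([.5262,-.294,.044],np.radians(92))
shot('wrist','w9')
E
```

```text
clock: 10.95
position: [0.5251, -0.2968, 0.1682]
ee_rot: [-0.015, 1.0, -0.001, 0.001]
ft_force: [0.7, 0.2, -1.1]
grip_width: 0.226
clock: 11.2
position: [0.528, -0.2915, 0.167]
ee_rot: [-0.019, 1.0, 0.0, 0.0]
ft_force: [1.2, 0.4, -1.1]
grip_width: 0.227
tcp [ 0.5281 -0.2915  0.167 ] tool y yaw 92.1 tool shift [ 0.002  -0.0025  0.123 ]
turn to yaw [0.0005 0.0006 0.0025] or 180: [-1.0000e-03  8.0000e-04 -3.1391e+00]
```

View pics/w9.png

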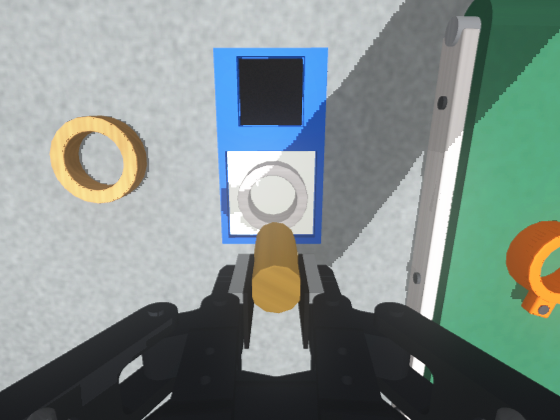

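```bash
python3 - <<'E'
from h import *
P=np.load('pics/w9.npy')
print('sleeve',onz(P,(276,289),.184),'ring',onz(P,(273,199),.033), 'bore',onz(P,(273,197),.033))
E
python3 -m handwheel '[[[0.002,-0.002,0.04,0,0,0,0.015],[0.002,-0.002,0.06,0,0,0,0.015],[0.002,-0.002,0.07,0,0,0,0.015],[0.002,-0.002,0.07,0,0,0,0.015],[0.002,-0.002,0.07,0,0,0,0.015]]]'; python3 - <<'E'
from h import *
delta([.5262,-.294,.044])
shot('wrist','w10')
E
```

```text
sleeve [ 0.52549775 -0.29152149  0.184     ] ring [ 0.52662159 -0.2935836   0.033     ] bore [ 0.52494582 -0.29364231  0.033     ]
clock: 11.92
position: [0.5254, -0.2955, 0.0978]
ee_rot: [-0.017, 1.0, -0.0, 0.001]
ft_force: [0.6, -0.7, -0.6]
grip_width: 0.225
tcp [ 0.5254 -0.2955  0.0978] tool y yaw 92.0 tool shift [-0.0008  0.0015  0.0538]
```

View pics/w10.png

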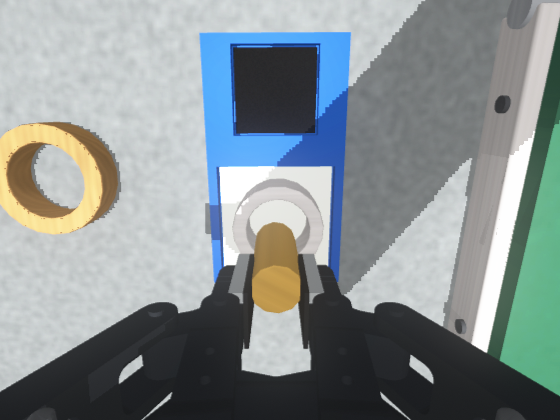

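```bash
python3 -m handwheel '[[[-0.002,0.0015,0,0,0,0,0.015],[-0.002,0.0015,0.02,0,0,0,0.015],[-0.002,0.0015,0.04,0,0,0,0.015],[-0.002,0.0015,0.05,0,0,0,0.015],[-0.002,0.0015,0.05,0,0,0,0.015]]]'
```

```text
clock: 12.6
position: [0.5261, -0.2937, 0.0456]
ee_rot: [-0.017, 1.0, 0.0, -0.001]
ft_force: [-1.1, -0.4, -0.2]
grip_width: 0.225
```

```bash
python3 -m handwheel '[[[0,0,0.001,0,0,0,0.015],[0,0,0.002,0,0,0,0.015],[0,0,0.003,0,0,0,0.015],[0,0,0.003,0,0,0,0.015]]]'; python3 - <<'E'
from h import *
shot('side','d11')
im=cv2.imread('pics/d11.png');cv2.imwrite('pics/d11a.png',cv2.resize(im[230:380,310:460],None,fx=4,fy=4,interpolation=cv2.INTER_CUBIC))
E
```

```text
clock: 13.1
position: [0.5268, -0.2937, 0.0439]
ee_rot: [-0.017, 1.0, 0.0, 0.0]
ft_force: [-0.8, -0.1, -1.1]
grip_width: 0.224
```

View pics/d11a.png

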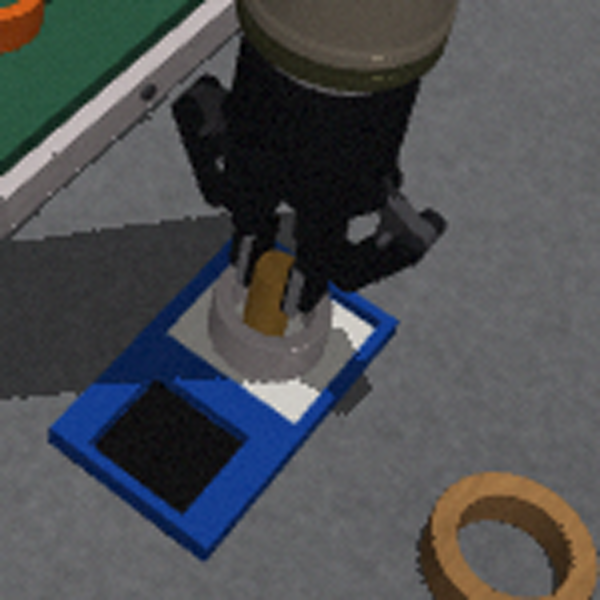

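```bash
python3 -m handwheel '[[[0,0,0.001,0,0,0,0.015],[0,0,0.002,0,0,0,0.015],[0,0,0.003,0,0,0,0.015],[0,0,0.003,0,0,0,0.015]]]'
```

```text
clock: 13.65
position: [0.5282, -0.294, 0.0436]
ee_rot: [-0.017, 1.0, 0.0, 0.002]
ft_force: [-6.1, 3.7, 23.3]
grip_width: 0.228
```

```bash
python3 -m handwheel '[[[0,0,-0.0025,0,0,0,0.015],[0,0,-0.0025,0,0,0,0.024],[0,0,-0.0025,0,0,0,0.035],[0,0,-0.0025,0,0,0,0.05],[0,0,-0.0025,0,0,0,0.05],[0,0,-0.04,0,0,0,0.05],[0,0,-0.09,0,0,0,0.06],[0,0,-0.13,0,0,0,0.06]]]'; python3 - <<'E'
from h import *
manip.camera('scene')
shot('wrist','w12')
delta([.4597,-.0684,.16],np.radians(92))
E
```

```text
clock: 14.65
position: [0.5268, -0.2939, 0.1727]
ee_rot: [-0.017, 1.0, -0.0, 0.0]
ft_force: [0.3, 0.9, 0.8]
grip_width: 0.701
tcp [ 0.5287 -0.2951  0.1755] tool y yaw 92.0 tool shift [0.0613 0.2289 0.0145]
turn to yaw [-0.0027  0.0068 -0.0005] or 180: [0.0107 0.0042 3.141 ]
```

View pics/w12.png

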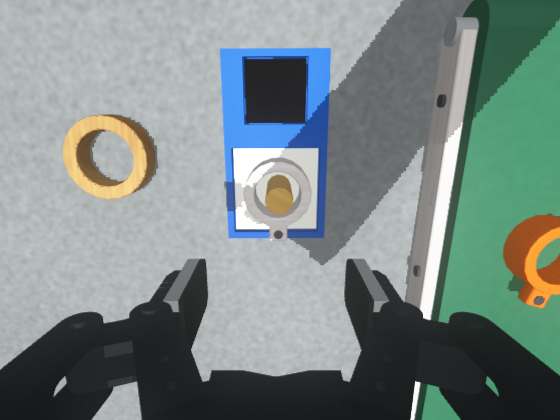

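```bash
python3 -m handwheel '[[[0.014,0.05,0,0,0,0,0.06],[0.028,0.1,0,0,0,0,0.06],[0.042,0.15,0,0,0,0,0.06],[0.055,0.2,0,0,0,0,0.06],[0.0615,0.229,0.01,0,0,0,0.06],[0.0615,0.229,0.04,0,0,0,0.06],[0.0615,0.229,0.04,0,0,0,0.06],[0.0615,0.229,0.04,0,0,0,0.06]]]'; python3 - <<'E'
from h import *
manip.camera('scene')
shot('wrist','w13')
delta([.4597,-.0684,.061],np.radians(92))
E
```

```text
clock: 15.75
position: [0.4576, -0.0675, 0.1313]
ee_rot: [-0.017, 1.0, -0.0, 0.0]
ft_force: [-0.2, -0.4, 0.8]
grip_width: 0.7
tcp [ 0.458  -0.0674  0.1317] tool y yaw 91.9 tool shift [-0.0016 -0.001   0.0707]
turn to yaw [ 0.      0.0013 -0.0011] or 180: [ 2.0000e-03 -0.0000e+00  3.1405e+00]
```

View pics/w13.png

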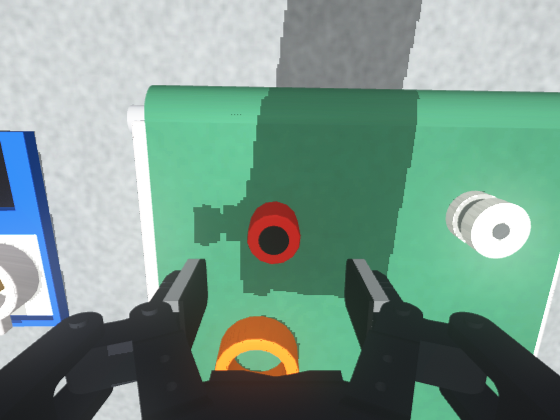

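```bash
python3 - <<'E'
from h import *
P=np.load('pics/w13.npy')
print(onz(P,(274,237),.082))
E
python3 -m handwheel '[[[-0.002,-0.001,0.04,0,0,0,0.06],[-0.002,-0.001,0.07,0,0,0,0.06],[-0.002,-0.001,0.07,0,0,0,0.06],[-0.002,-0.001,0.07,0,0,0,0.025],[-0.002,-0.001,0.07,0,0,0,0.025],[-0.002,-0.001,0.07,0,0,0,0.025],[-0.002,-0.001,0.07,0,0,0,0.025]]]' 30
```

```text
[ 0.45803467 -0.06842821  0.082     ]
clock: 16.73
position: [0.4605, -0.0679, 0.0625]
ee_rot: [-0.017, 1.0, 0.0, 0.001]
ft_force: [-1.0, 0.2, 4.7]
grip_width: 0.363
```

```bash
python3 -m handwheel '[[[0,0,-0.04,0,0,0,0.025],[0,0,-0.08,0,0,0,0.025],[0.006,-0.055,-0.085,0,0,0,0.025],[0.012,-0.11,-0.085,0,0,0,0.025],[0.018,-0.165,-0.085,0,0,0,0.025],[0.025,-0.215,-0.085,0,0,0,0.025],[0.0255,-0.228,-0.06,0,0,0,0.025],[0.0255,-0.228,-0.03,0,0,0,0.025]]]'; python3 -m handwheel '[[[0,0,0,0,0,0,0.025],[0,0,0,0,0,0,0.025]]]'; python3 - <<'E'
from h import *
shot('wrist','w14')
delta([.4426,-.2974,.0175],np.radians(92))
E
```

```text
clock: 17.73
position: [0.4423, -0.2986, 0.0917]
ee_rot: [-0.016, 1.0, -0.001, 0.001]
ft_force: [-0.1, 0.8, 0.2]
grip_width: 0.363
clock: 17.98
position: [0.4426, -0.2968, 0.0923]
ee_rot: [-0.018, 1.0, -0.0, 0.001]
ft_force: [-0.8, 0.3, -0.1]
grip_width: 0.361
tcp [ 0.4428 -0.2968  0.0925] tool y yaw 92.0 tool shift [ 0.0004 -0.0005  0.075 ]
turn to yaw [-0.0006  0.0023  0.0003] or 180: [-3.6000e-03 -1.0000e-03 -3.1413e+00]
```

View pics/w14.png

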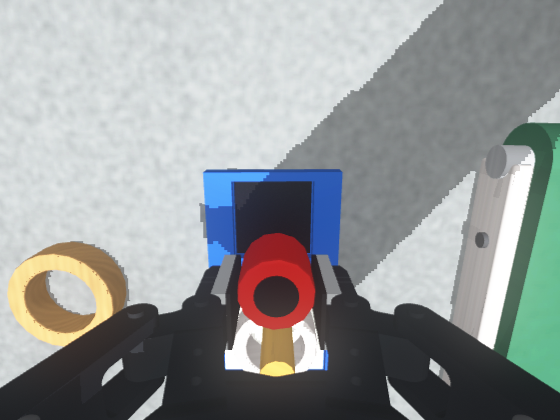

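```bash
python3 -m handwheel '[[[0,0,0.035,0,0,0,0.025],[0,0,0.065,0,0,0,0.025],[0,0,0.072,0,0,0,0.025],[0,0,0.074,0,0,0,0.025],[0,0,0.075,0,0,0,0.025],[0,0,0.076,0,0,0,0.025],[0,0,0.076,0,0,0,0.025]]]'
```

```text
clock: 18.9
position: [0.4427, -0.2971, 0.0174]
ee_rot: [-0.017, 1.0, 0.0, 0.001]
ft_force: [-6.7, 5.1, 21.8]
grip_width: 0.36
```

```bash
python3 -m handwheel '[[[0,0,-0.0015,0,0,0,0.025],[0,0,-0.0015,0,0,0,0.035],[0,0,-0.0015,0,0,0,0.045],[0,0,-0.0015,0,0,0,0.06],[0,0,-0.0015,0,0,0,0.06],[0,0,-0.04,0,0,0,0.06],[0,0,-0.09,0,0,0,0.06],[0,0,-0.15,0,0,0,0.07]]]'; python3 - <<'E'
from h import *
manip.camera('scene')
shot('wrist','w15')
delta([.6534,.06,.2],np.radians(110))
E
```

```text
clock: 19.9
position: [0.4411, -0.2963, 0.1657]
ee_rot: [-0.017, 1.0, 0.0, -0.001]
ft_force: [2.3, 0.0, 0.1]
grip_width: 0.822
tcp [ 0.4443 -0.2986  0.1708] tool y yaw 91.9 tool shift [-0.2214  0.3512 -0.0285]
turn to yaw [-0.0047  0.008  -0.3151] or 180: [0.0114 0.0067 2.8264]
```

View pics/w15.png

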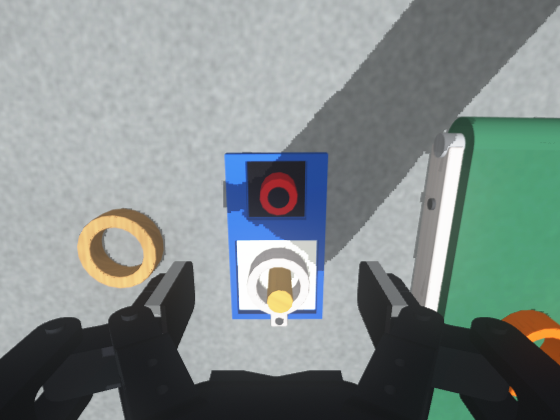

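```bash
python3 -m handwheel '[[[-0.03,0.05,-0.028,0,0,-0.08,0.085],[-0.06,0.1,-0.028,0,0,-0.16,0.085],[-0.09,0.15,-0.028,0,0,-0.24,0.085],[-0.12,0.2,-0.028,0,0,-0.27,0.085],[-0.15,0.25,-0.028,0,0,-0.27,0.085],[-0.18,0.3,-0.028,0,0,-0.27,0.085],[-0.21,0.345,-0.028,0,0,-0.27,0.085],[-0.2214,0.3512,-0.028,0,0,-0.27,0.085]]]'; python3 -m handwheel '[[[0,0,0.03,0,0,0,0.085],[0,0,0.03,0,0,0,0.085],[0,0,0.03,0,0,0,0.085]]]'; python3 - <<'E'
from h import *
shot('wrist','w16')
delta([.6534,.06,.058],np.radians(107))
E
```

```text
clock: 21.0
position: [0.6514, 0.0671, 0.1914]
ee_rot: [-0.155, 0.988, 0.001, -0.001]
ft_force: [-1.2, -0.4, -0.8]
grip_width: 0.993
clock: 21.38
position: [0.651, 0.0611, 0.1637]
ee_rot: [-0.151, 0.989, -0.0, 0.0]
ft_force: [0.4, 0.9, 0.6]
grip_width: 0.993
tcp [0.6513 0.0613 0.1641] tool y yaw 107.4 tool shift [-0.0015 -0.0018  0.1061]
turn to yaw [-0.0002  0.0014  0.007 ] or 180: [-2.3000e-03 -3.0000e-04 -3.1346e+00]
```

View pics/w16.png

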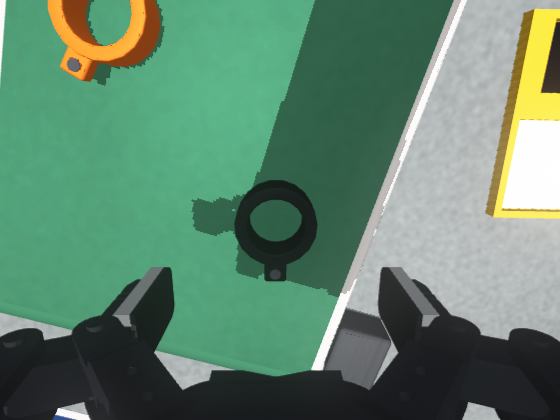

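```bash
python3 - <<'E'
from h import *
P=np.load('pics/w16.npy')
print(onz(P,(275.5,224),.078),onz(P,(275,273),.076))
x=onz(P,(275.5,224),.078);delta([x[0],x[1],.058])
E
```

```text
[0.65484127 0.06246696 0.078     ] [0.6910825  0.07342464 0.076     ]
tcp [0.6513 0.0613 0.1641] tool y yaw 107.4 tool shift [-3.600e-03  1.000e-04  1.061e-01]
```

```bash
python3 -m handwheel '[[[-0.003,0,0.05,0,0,0,0.085],[-0.003,0,0.09,0,0,0,0.085],[-0.003,0,0.105,0,0,0,0.085],[-0.003,0,0.105,0,0,0,0.085],[-0.003,0,0.105,0,0,0,0.05],[-0.003,0,0.105,0,0,0,0.04],[-0.003,0,0.105,0,0,0,0.04],[-0.003,0,0.105,0,0,0,0.04]]]' 50; python3 - <<'E'
from h import *
delta([.5562,.2811,.1],np.radians(106.4))
E
```

```text
clock: 22.42
position: [0.6551, 0.063, 0.0605]
ee_rot: [-0.152, 0.988, 0.0, 0.002]
ft_force: [-2.8, 0.0, 8.2]
grip_width: 0.663
tcp [0.6551 0.063  0.0605] tool y yaw 107.5 tool shift [ 0.0288  0.2377 -0.0396]
turn to yaw [-0.0001  0.0035  0.0184] or 180: [-5.5000e-03 -1.0000e-04 -3.1232e+00]
```

```bash
python3 -m handwheel '[[[0,0,-0.04,0,0,0,0.04],[0,0.01,-0.085,0,0,0,0.04],[0.007,0.06,-0.09,0,0,0.018,0.04],[0.014,0.115,-0.09,0,0,0.018,0.04],[0.02,0.17,-0.09,0,0,0.018,0.04],[0.027,0.22,-0.09,0,0,0.018,0.04],[0.029,0.238,-0.065,0,0,0.018,0.04],[0.029,0.238,-0.04,0,0,0.018,0.04]]]'; python3 -m handwheel '[[[0,0,0,0,0,0,0.04],[0,0,0,0,0,0,0.04],[0,0,0,0,0,0,0.04]]]'; python3 - <<'E'
from h import *
shot('wrist','w17')
delta([.5562,.2811,.0155],np.radians(106.4))
E
```

```text
clock: 23.42
position: [0.5539, 0.2842, 0.0984]
ee_rot: [-0.145, 0.989, 0.001, 0.001]
ft_force: [1.1, -0.3, -2.3]
grip_width: 0.659
clock: 23.8
position: [0.5556, 0.2813, 0.0993]
ee_rot: [-0.142, 0.99, 0.0, 0.001]
ft_force: [-0.5, -0.3, -1.6]
grip_width: 0.662
tcp [0.5555 0.2813 0.0991] tool y yaw 106.4 tool shift [-0.0005 -0.0004  0.0836]
turn to yaw [ 0.0006  0.0019 -0.0001] or 180: [ 2.9000e-03 -1.0000e-03  3.1414e+00]
```

View pics/w17.png

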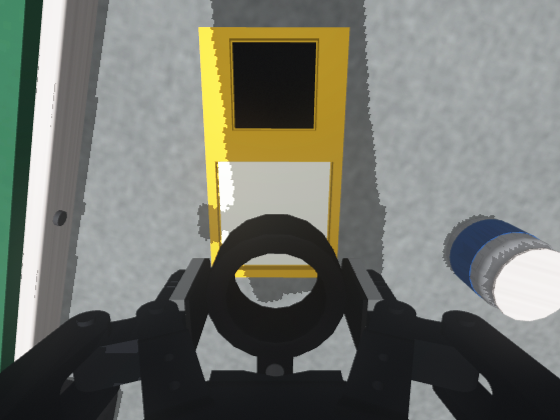

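```bash
python3 - <<'E'
from h import *
print(onz(np.load('pics/w1.npy'),(463,193),.06))
E
python3 -m handwheel '[[[0,0,0.04,0,0,0,0.04],[0,0,0.07,0,0,0,0.04],[0,0,0.079,0,0,0,0.04],[0,0,0.081,0,0,0,0.04],[0,0,0.083,0,0,0,0.04],[0,0,0.084,0,0,0,0.04],[0,0,0.084,0,0,0,0.04]]]'
```

```text
[0.53610625 0.42760429 0.06      ]
clock: 24.72
position: [0.5555, 0.2818, 0.0156]
ee_rot: [-0.143, 0.99, 0.001, 0.001]
ft_force: [-1.9, -1.2, 6.3]
grip_width: 0.665
```

```bash
python3 -m handwheel '[[[0,0,0,0,0,0,0.055],[0,0,0,0,0,0,0.065],[0,0,0,0,0,0,0.08],[0,0,0,0,0,0,0.08],[0,0,-0.04,0,0,0,0.08],[0,0,-0.09,0,0,0,0.08],[0,0,-0.14,0,0,0,0.07],[0,0,-0.14,0,0,0,0.07]]]'; python3 - <<'E'
from h import *
manip.camera('scene')
shot('wrist','w18')
delta([.4501,.0637,.135],np.radians(106.4))
E
```

```text
clock: 25.72
position: [0.5569, 0.2823, 0.1584]
ee_rot: [-0.143, 0.99, 0.002, 0.003]
ft_force: [1.3, -0.0, -1.1]
grip_width: 0.82
tcp [0.5547 0.2814 0.1539] tool y yaw 106.4 tool shift [ 0.1619 -0.1792  0.0187]
turn to yaw [0.0004 0.0006 0.0006] or 180: [-1.000e-03  6.000e-04 -3.141e+00]
```

View pics/w18.png

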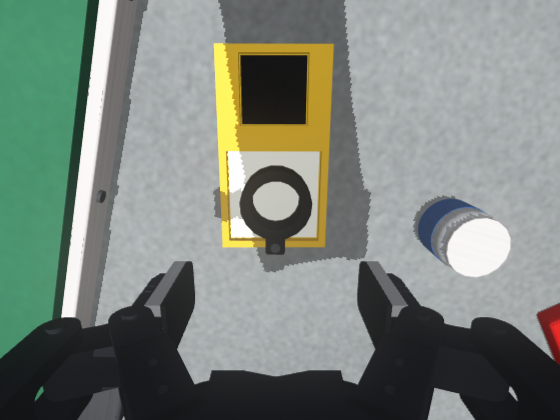

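```bash
python3 -m handwheel '[[[0.03,-0.033,0,0,0,0,0.065],[0.065,-0.072,0,0,0,0,0.06],[0.1,-0.11,0,0,0,0,0.06],[0.135,-0.15,0,0,0,0,0.06],[0.162,-0.179,0,0,0,0,0.06],[0.162,-0.179,0.0187,0,0,0,0.06],[0.162,-0.179,0.0187,0,0,0,0.06],[0.162,-0.179,0.0187,0,0,0,0.06]]]'; python3 - <<'E'
from h import *
manip.camera('scene')
shot('wrist','w19')
delta([.4501,.0637,.061],np.radians(106.4))
E
```

```text
clock: 26.82
position: [0.4498, 0.0641, 0.1349]
ee_rot: [-0.143, 0.99, -0.0, -0.0]
ft_force: [-0.2, -0.4, 0.5]
grip_width: 0.706
tcp [0.4501 0.0642 0.1353] tool y yaw 106.5 tool shift [ 0.0002 -0.0004  0.0743]
turn to yaw [-0.0002  0.      0.0012] or 180: [-0.0000e+00 -4.0000e-04 -3.1403e+00]
```

View pics/w19.png

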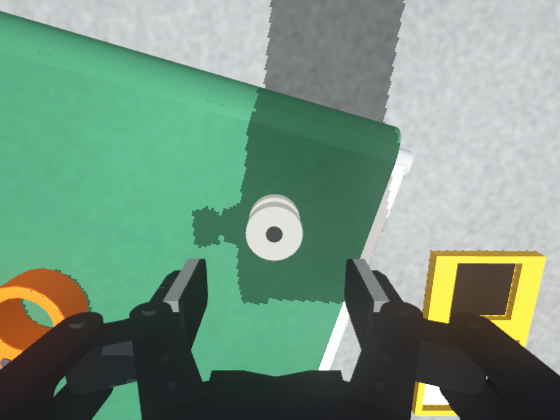

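```bash
python3 - <<'E'
from h import *
print(onz(np.load('pics/w19.npy'),(274.5,234),.082))
E
python3 -m handwheel '[[[0,0,0.04,0,0,0,0.06],[0,0,0.074,0,0,0,0.06],[0,0,0.074,0,0,0,0.06],[0,0,0.074,0,0,0,0.025],[0,0,0.074,0,0,0,0.025],[0,0,0.074,0,0,0,0.025],[0,0,0.074,0,0,0,0.025]]]' 30; python3 - <<'E'
from h import *
delta([.4737,.2568,.09],np.radians(106.4))
E
```

```text
[0.44973085 0.06357757 0.082     ]
clock: 27.8
position: [0.451, 0.0642, 0.0628]
ee_rot: [-0.143, 0.99, 0.0, 0.001]
ft_force: [-1.3, -1.1, 5.3]
grip_width: 0.378
tcp [0.451  0.0642 0.0628] tool y yaw 106.4 tool shift [-0.0763  0.1784 -0.0269]
turn to yaw [0.0006 0.0028 0.0005] or 180: [-4.3000e-03  1.0000e-03 -3.1411e+00]
```

```bash
python3 -m handwheel '[[[0,0,-0.04,0,0,0,0.025],[0,0,-0.08,0,0,0,0.025],[-0.02,0.048,-0.085,0,0,0,0.025],[-0.04,0.096,-0.085,0,0,0,0.025],[-0.06,0.144,-0.085,0,0,0,0.025],[-0.0755,0.1784,-0.07,0,0,0,0.025],[-0.0755,0.1784,-0.04,0,0,0,0.025],[-0.0755,0.1784,-0.027,0,0,0,0.025]]]'; python3 -m handwheel '[[[0,0,0,0,0,0,0.025],[0,0,0,0,0,0,0.025]]]'; python3 - <<'E'
from h import *
shot('wrist','w20')
delta([.4737,.2568,.0178],np.radians(106.4))
E
```

```text
clock: 28.8
position: [0.4715, 0.2562, 0.0875]
ee_rot: [-0.143, 0.99, -0.0, -0.0]
ft_force: [-0.0, -1.0, -0.5]
grip_width: 0.383
clock: 29.05
position: [0.4727, 0.2561, 0.0895]
ee_rot: [-0.142, 0.99, 0.0, 0.001]
ft_force: [0.5, 0.4, -0.8]
grip_width: 0.384
tcp [0.4726 0.2562 0.0894] tool y yaw 106.4 tool shift [-0.001   0.0002  0.0716]
turn to yaw [ 0.0008  0.0019 -0.0003] or 180: [ 2.9000e-03 -1.3000e-03  3.1413e+00]
```

View pics/w20.png

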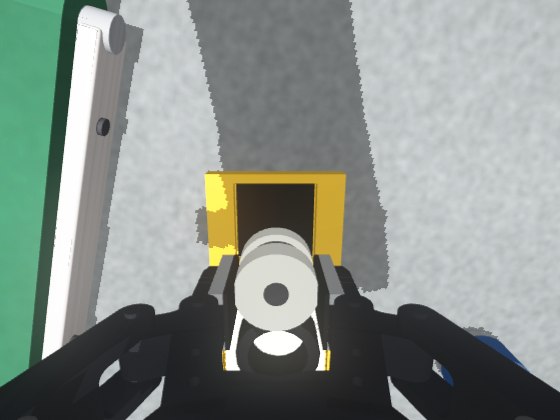

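```bash
python3 -m handwheel '[[[-0.001,0,0.035,0,0,0,0.025],[-0.001,0,0.06,0,0,0,0.025],[-0.001,0,0.068,0,0,0,0.025],[-0.001,0,0.07,0,0,0,0.025],[-0.001,0,0.0715,0,0,0,0.025],[-0.001,0,0.0725,0,0,0,0.025],[-0.001,0,0.0725,0,0,0,0.025]]]'
```

```text
clock: 29.98
position: [0.4737, 0.257, 0.0177]
ee_rot: [-0.143, 0.99, 0.001, 0.001]
ft_force: [-4.5, -3.9, 14.5]
grip_width: 0.381
```

```bash
python3 -m handwheel '[[[0,0,-0.001,0,0,0,0.032],[0,0,-0.001,0,0,0,0.042],[0,0,-0.001,0,0,0,0.055],[0,0,-0.001,0,0,0,0.06],[0,0,-0.001,0,0,0,0.06],[0,0,-0.04,0,0,0,0.06],[0,0,-0.09,0,0,0,0.06],[0,0,-0.14,0,0,0,0.07]]]'; python3 -m handwheel '[[[0.03,-0.04,-0.06,0,0,0,0.07],[0.03,-0.09,-0.1,0,0,0,0.07],[0.03,-0.14,-0.12,0,0,0,0.07],[0.03,-0.18,-0.12,0,0,0,0.07],[0.03,-0.22,-0.12,0,0,0,0.07],[0.03,-0.22,-0.12,0,0,0,0.07],[0.03,-0.22,-0.12,0,0,0,0.07]]]'; python3 - <<'E'
from h import *
for n in ('scene','side','wrist'): shot(n,'f_'+n)
a=cv2.imread("pics/f_scene.png")[160:290,100:400]; b=cv2.imread("pics/f_side.png")[120:390,150:450]
cv2.imwrite("pics/f1.png",cv2.resize(a,None,fx=2.6,fy=2.6,interpolation=cv2.INTER_CUBIC))
cv2.imwrite("pics/f2.png",cv2.resize(b,None,fx=2.2,fy=2.2,interpolation=cv2.INTER_CUBIC))
E
```

```text
clock: 30.98
position: [0.4726, 0.2563, 0.157]
ee_rot: [-0.143, 0.99, -0.0, -0.0]
ft_force: [-0.7, 0.4, -0.0]
grip_width: 0.824
clock: 31.85
position: [0.5061, 0.0378, 0.2754]
ee_rot: [-0.143, 0.99, 0.0, -0.0]
ft_force: [-0.2, 0.5, 0.1]
grip_width: 0.82
```

View pics/f1.png

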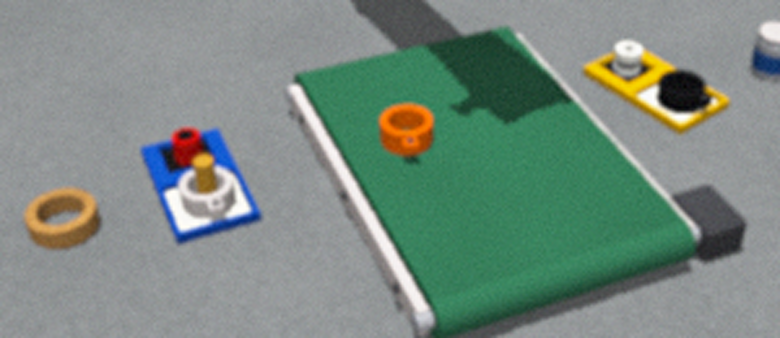

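View pics/f2.png

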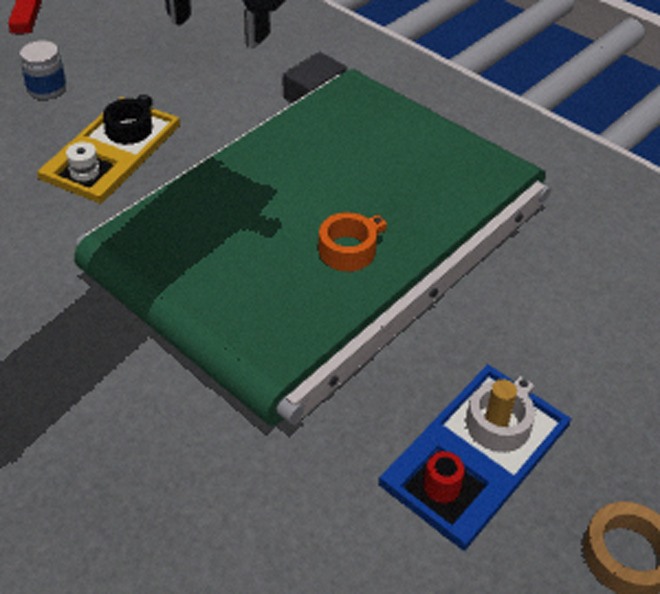

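View pics/f_wrist.png

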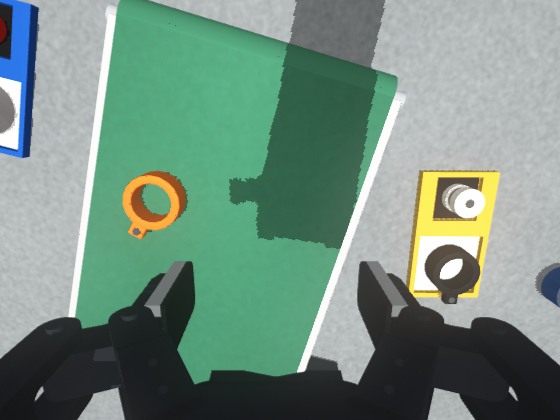

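Scene view: plug (186,147), sleeve (203,173) in the alu ring, pulley (628,58) and black ring (684,90) are upright or flat in their nests. The orange ring (406,128), tape roll and oil can are in the same spots as at the start. The gripper is empty and well clear.

```bash
python3 -c "
from workcell import manip
print(manip.hand_in(), manip.get_obs()['clock'])"
```

```text
the job is handed in; nothing more can be done
the job is handed in; nothing more can be done
```

Both kits are made up as asked and the job is handed in. The clock stood at about 32 s, against the 109 s limit.

- **Blue carrier:** the aluminium ring lies flat in the large nest with the brass sleeve upright in its bore, and the red plug is upright in the small nest.
- **Yellow carrier:** the black ring lies flat in the large nest and the white pulley is upright in the small nest.
- **Set down, not dropped:** I lowered each part until I felt contact (peak reading about 23 N), then released it. I placed them in the order you listed.

**Last checks:** The scene, side and wrist pictures showed all five parts seated, the gripper empty and clear, and no contact force. The orange ring, oil can and tape roll appear in the same places as at the start.

**Where measurements disagreed:**
- **"Top 50 mm above the table":** this fits the belt surface, not the part tops. I measured about 78 mm for the rings, 82 mm for the plug and pulley, and 105 mm for the sleeve, and used those.
- **Black ring:** my first two sightings of its position differed by 8 mm, so I looked again from directly above before gripping it.
- **Grip on the belt:** closing the fingers pressed the parts lightly onto the belt (5 to 13 N), and I allowed for this in the placing heights.

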